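# Show a measuring cylinder's scale to the inspection camera

### The arm

A 6-joint arm with a two-finger parallel gripper is mounted at the origin on the work surface. World frame = base frame: x ahead of the robot, y to its left, z up, the work surface at z = 0. Lengths are in m, angles in degrees, forces in N, time in s.
With the tool pointing down it reaches from about 0.25 to 0.725 m from the base axis. Payload 9.7 kg.
Tool frame: the origin (TCP) lies midway between the tips of the shut fingers; the grasp point (between the pads) lies bot.grasp_offset behind it (bot.grasp_offset is the distance from the TCP to the grasp point, in m); x points along the fingers, y is the direction in which the jaws open and shut, and the axes are right-handed (so a half turn about x gives the same grasp; the last joint's range is limited). The gripper opens to 85 mm and grips with 20 to 120 N. Pads are 22 mm wide; open, the fingers measure 114 mm over their backs; the gripper's body (76 mm by 85 mm) begins 54 mm behind the grasp point. The pads swing forward as they close: fully open they stand 13 mm farther back than shut.
Start: joints at [64.916, 4.979, 10.078, 95.1, 0, 90], TCP at [0.233, 0.498, 0.231] pointing down, gripper open.
Joint ranges: [-179.16, 179.16], [-48.56, 103.87], [-65.8, 70.77], [-126.05, 130.52], [-82.76, 87.17], [-180, 180]. Speed limits (degrees/s): [127.2, 127.2, 147.25, 180, 180, 180].

### API

Orientations are given as [roll, pitch, yaw] about the fixed x, y, z axes, in that order (R = Rz(yaw) Ry(pitch) Rx(roll)).
In Python, from workcell import status, camera, bot gives the robot as it stands.
- The arm moves only by the shell command python3 -m jog 'ROWS' [OPENING] [FORCE]. ROWS is text: rows parted by semicolons, each of 4 numbers parted by spaces: the shift along the tool's x, y, z in mm, then the turn about the tool's x in degrees. A call has exactly 8 rows; each row is the pose to reach, as a shift and turn from the pose commanded when the call began, along the tool's axes at that moment; what a row does not reach only later rows make up. A row lasts 1/8 s, in which the tool goes at most 62.5 mm and 10.7 degrees, less where a joint would pass 70% of its speed; a pose out of reach is approached as far as the arm can. A call with a gripper value outside its range is refused whole. OPENING is the opening, from 0 (shut) to 1 (fully open), set as the call begins (- or left out, the last holds). The fingers move at their own pace and stop on an object; FORCE is the grip in N (left out, the last holds). Time passes only in rows, so rows that repeat a pose let the fingers close, or fill a call up. It gives the time, the measured TCP pose, the force and the opening at its end, in the units of the state.
- status.get_obs(): the state, without advancing time (a new reading comes with each control period).
- camera(name): name is "scene" or "top" or "wrist"; returns a dict with "color" (480x640x3 uint8, red, green, blue), "vfov" (degrees; the focal length in pixels is half the picture's height over the tangent of half this angle, whatever the lens; pixels are square), "cx", "cy" (the principal point, pixels), "rvec" (rotation vector, rad) and "tvec" (3), from world to camera coordinates, as OpenCV has them. Camera axes: x right, y down, z forward; pixel columns grow to the right and rows downward; lengths in m; the calibration is good to about 2 mm. The wrist camera is an equidistant fisheye: a pixel r from the principal point sees the ray r / f radians off the axis. A picture is of the moment at which its call begins. There is no depth.
- bot.job_done(): hands the job in, once; it reports no verdict.
The state is a dict: "time": time; "q": joint angles; "qd": joint speeds; "joint_efforts": joint torques, N m; "ee_pos": TCP position; "tcp_rot": TCP orientation; "wrist_force": force on the tool from outside, world axes, zero at the start; "torque": the same for the moment, N m; "opening": finger opening in m.
Only numpy, scipy, OpenCV 4.12 (cv2) and the standard library are available. Lean on these libraries where they do the work, as an engineer would, in place of code of your own. Each camera call takes 0.05 s, during which the arm holds its last target. There are 200 camera calls.

### The job

Take the measuring cylinder with the yellow foot out of the carrier and show it to the inspection camera: hold it upright in the air midway between the lens and the light panel, in line with the lens, with its printed scale facing the lens and the middle of the scale level with the lens centre. It is glass, so keep it upright on the way, do not knock it against the camera or the panel, and leave the other cylinders, the beaker, the wash bottle and the camera setting as they are. Finish while holding it still there in the gripper; do not set it down.

Things in the scene. Friction and masses are not known exactly. Their poses are not given: they have to be found in the camera images.
- cylinder_yellow: measuring cylinder, yellow hexagonal foot 62 mm across corners; tube 21 mm across, 170 mm tall in all, about 75 g; origin: centre of the foot's underside, z up. Printed scale (white stripe 11 mm wide, blue marks, 30 to 114 mm up) on its +x side; small pouring spout at the rim on the -x side. Bare glass to grip 116 to 165 mm up. Stands in one bay of the carrier, at any yaw
- mid_mark (a point): the middle of the scale's height, 72 mm above the yellow cylinder's underside, at the tube's axis (the dark ring mark round the tube, third of five); axes as the cylinder's
- carrier: grey plastic carrier, fixed to the bench, 100 by 280 mm (302 over its end grips), 45 mm high, walls and floor 4 mm, open on top, with three bays in a row along its y axis, 92 mm apart centre to centre; each holds one cylinder standing on the floor 4 mm above the bench; it may stand left or right of the robot's centre line; origin at the centre of its underside, x across, z up
- cylinder_red: glass measuring cylinder with a red plastic foot: tube 21 mm across, 170 mm tall in all, hexagonal foot about 62 mm across its corners; origin at the centre of the foot's underside, z up the tube; stands in another bay, to be left alone
- cylinder_blue: glass measuring cylinder with a blue plastic foot: tube 16 mm across, 140 mm tall in all, hexagonal foot about 52 mm across its corners; origin at the centre of the foot's underside, z up the tube; stands in another bay, to be left alone
- stand: inspection stand, fixed, on the other side from the carrier: base plate 90 mm wide, 14 mm high, from x = -255 to +155 mm; camera on a 22 mm post at its -x end, white light panel at its +x end, 110 mm wide, from 84 to 244 mm high, white face at x = +120 mm; post top 244 mm; origin on the bench under the point midway between lens and panel, x from camera to panel, z up
- lens (a point): centre of the camera's front glass (lens barrel 38 mm across, blue camera body 42 mm square behind it); x is the horizontal viewing direction, towards the panel, z up. Its height is set anew each time between 140 and 200 mm above the bench, by a stiff clamp on the post
- view_point (a point): the point on the lens axis midway between lens and panel, 120 mm in front of the lens and 120 mm from the panel: the middle of the scale belongs here; axes as the lens
- wash_bottle: white plastic bottle with a blue cap, 60 mm across, 150 mm tall, on the bench behind the work; origin at the centre of its underside
- beaker: small glass beaker, 54 mm across, 66 mm tall, on the bench behind the work; origin at the centre of its underside
Not all that is in view belongs to the job. Leave any purple or red look-alike of the beaker alone. What is shaped like the cylinder_yellow but green or orange is not meant.

How it is judged (in metres and radians):
At the end, for the whole second after the job is handed in: The yellow-footed cylinder is held still in the gripper and touches nothing else; the middle of its scale is within 20 mm of midway between lens and panel, within 12 mm sideways and 12 mm in height of the lens axis; it is upright within 8 degrees and its scale faces the lens within 14 degrees (x of mid_mark in the frame of lens between 0.1 and 0.14 m and y of mid_mark in the frame of lens between -0.012 and 0.012 m and z of mid_mark in the frame of lens between -0.012 and 0.012 m and angle between cylinder_yellow's own z axis and vertical below 0.14 rad and angle between the x axis of cylinder_yellow and the x axis of lens, either way round below 0.25 rad and x of lens in the frame of cylinder_yellow above 0.05 m and contact force between the fingers and cylinder_yellow above 2 N and contact force between cylinder_yellow and stand below 0.2 N and contact force between cylinder_yellow and carrier below 0.2 N and contact force between cylinder_yellow and cylinder_red below 0.2 N and contact force between cylinder_yellow and cylinder_blue below 0.2 N and contact force between cylinder_yellow and wash_bottle below 0.2 N and contact force between cylinder_yellow and beaker below 0.2 N and linear speed of cylinder_yellow below 0.02 m/s and angular speed of cylinder_yellow below 0.15 rad/s); the arm keeps its last pose, push and grip.
It fails at once if the yellow cylinder is tipped over by more than 35 degrees (angle between cylinder_yellow's own z axis and vertical above 0.61 rad).
It fails at once if the yellow cylinder is knocked against the camera, its stand or the panel (over 3 N) (contact force between cylinder_yellow and stand above 3 N).
It fails at once if the camera is pushed from its setting by more than 8 mm (distance of lens from where it was at the start of the episode above 0.008 m).
It fails at once if another cylinder is moved by more than 30 mm or tipped over (distance of any of cylinder_red, cylinder_blue from where it was at the start of the episode above 0.03 m or angle between any of cylinder_red, cylinder_blue's own z axis and vertical above 0.4 rad).
It fails at once if the wash bottle or the beaker is moved by more than 30 mm or tipped over (distance of any of wash_bottle, beaker from where it was at the start of the episode above 0.03 m or angle between any of wash_bottle, beaker's own z axis and vertical above 0.4 rad).
It also fails if it takes over 45 s, if anything falls off the work surface, if the arm or the gripper's body presses on something with over 40 N, if the wrist force passes 120 N, or if a joint passes its speed limit or range.

## Working session

There is one attempt and no reset: what is moved stays moved. The work goes in short steps, Python scripts to look and compute and a shell command to move; the robot and the scene stay as the last step left them, time stands still between calls to the robot, and variables do not carry over. Pictures are saved under pics/ and viewed, about 8 in all and at most 12, crops included, and the job is handed in when it is done.

```bash
mkdir -p pics; ls
python3 - <<'E'
from workcell import status,camera,bot
import cv2,numpy as np
print(bot.grasp_offset); o=status.get_obs(); print(o)
for n in ("scene","top","wrist"):
    c=camera(n); cv2.imwrite(f"pics/{n}0.png",c["color"][:,:,::-1]); print(n,{k:v for k,v in c.items() if k!="color"})
    R=cv2.Rodrigues(np.array(c["rvec"],float))[0]; print(-R.T@np.array(c["tvec"]))
E
```

```text
pics
0.0187
{'time': 0.0, 'q': array([ 6.49160697e+01,  5.01007642e+00,  1.00323443e+01,  9.50989827e+01,
       -9.22424137e-04,  9.00007588e+01]), 'qd': array([ 0.09105164, -0.03334992, -0.02910938,  0.04908464, -0.05550284,
       -0.01954613]), 'joint_efforts': array([ 1.28662497e-03, -5.20384312e+01,  4.64805722e+01,  1.61336950e-02,
        4.33714786e-05, -1.08987848e-06]), 'ee_pos': array([0.23307274, 0.49790969, 0.23057399]), 'tcp_rot': array([ -89.31034625,   89.92327966, -114.39503476]), 'wrist_force': array([-0.1825973 ,  0.09060624,  0.17519252]), 'torque': array([-0.00336969, -0.00791447, -0.04568046]), 'opening': 0.08526725408118113}
scene {'vfov': 55.24264536127623, 'cx': 311.4449380182603, 'cy': 234.02110194562775, 'rvec': array([ 2.49008822,  0.65593038, -0.17518421]), 'tvec': array([-0.50021625, -0.26036276,  1.27186263])}
[ 0.87048775 -0.55679324  0.93159647]
top {'vfov': 51.98409812135435, 'cx': 327.45461652397046, 'cy': 237.08083933483925, 'rvec': array([ 2.1501735 , -2.20205916,  0.08434903]), 'tvec': array([-0.0648892 ,  0.65240266,  1.03566247])}
[ 0.56241525 -0.08533978  1.08574528]
wrist {'vfov': 65.70646984690485, 'cx': 321.01601530126055, 'cy': 234.66717405260877, 'rvec': array([-2.43442457, -1.54809078, -0.22781645]), 'tvec': array([-0.55022603, -0.03628694,  0.37985837])}
[0.1655134  0.53036153 0.37373756]
```

View pics/scene0.png

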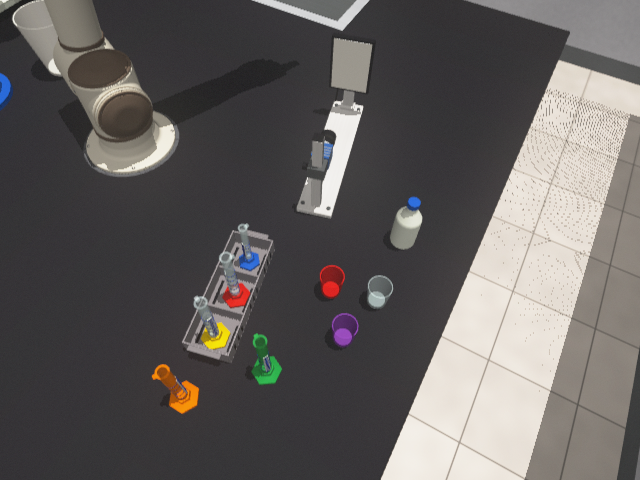

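View pics/top0.png

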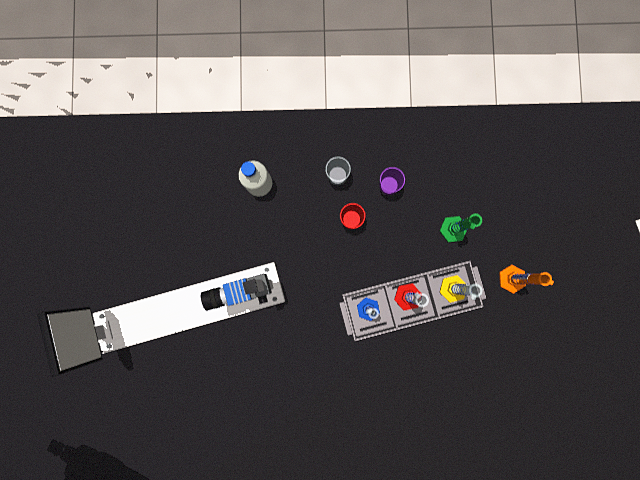

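The scene and top views agree. The top view shows these candidates:
- The yellow foot is at (453,290), in the carrier's end bay.
- The red foot is at (408,297) and the blue one at (368,309).
- The green (455,229) and orange (513,279) look-alikes stand outside the carrier and are not meant.

The stand lies at the left, with the camera at (235,292) and the panel at (75,340). I'll measure next and make one enlarged crop.

```bash
cat > h.py <<'E'
import cv2,numpy as np
from workcell import status,camera,bot
from scipy.spatial.transform import Rotation as Ro
class C:
    def __init__(s,n,fn=None):
        c=camera(n); s.n=n; s.im=c["color"]; s.bgr=s.im[:,:,::-1].copy(); s.hsv=cv2.cvtColor(s.im,cv2.COLOR_RGB2HSV)
        s.f=240/np.tan(np.radians(c["vfov"])/2); s.c=np.array([c["cx"],c["cy"]])
        s.R=cv2.Rodrigues(np.array(c["rvec"],float))[0]; s.t=np.array(c["tvec"]); s.o=-s.R.T@s.t
        if fn: cv2.imwrite(fn,s.bgr)
    def ray(s,p):
        d=(np.array(p,float)-s.c)/s.f
        if s.n=="wrist":
            r=np.linalg.norm(d); v=np.r_[d/r*np.sin(r),np.cos(r)] if r>0 else np.array([0,0,1.])
        else: v=np.r_[d,1]
        v=s.R.T@v; return v/np.linalg.norm(v)
    def plane(s,p,z):
        v=s.ray(p); return s.o+v*(z-s.o[2])/v[2]
    def proj(s,X):
        v=s.R@np.array(X,float)+s.t
        if s.n=="wrist":
            r=np.linalg.norm(v[:2]); return s.c+s.f*np.arctan2(r,v[2])*v[:2]/r
        return s.c+s.f*v[:2]/v[2]
def tri(a,p,b,q):
    u,v=a.ray(p),b.ray(q); k=np.linalg.lstsq(np.c_[u,-v],b.o-a.o,rcond=None)[0]
    P,Q=a.o+k[0]*u,b.o+k[1]*v; return (P+Q)/2,np.linalg.norm(P-Q)
def big(m):
    n,l,st,ce=cv2.connectedComponentsWithStats(m.astype(np.uint8)); i=1+np.argmax(st[1:,4]); return l==i
E
python3 - <<'E'
from h import *
t=C("top");s=C("scene")
for c in (t,s):
    H,S,V=[c.hsv[...,i].astype(int) for i in range(3)]
    y=big((H>22)&(H<34)&(S>150)&(V>100)); hull=cv2.convexHull(np.argwhere(y)[:,::-1].astype(np.int32))
    x,yy,w,h=cv2.boundingRect(hull); m=cv2.moments(hull); p=(m['m10']/m['m00'],m['m01']/m['m00'])
    print(c.n,"yellow",p,(x,yy,w,h),c.plane(p,.004+.008).round(4), c.plane((x,p[1]),.012).round(3),c.plane((x+w,p[1]),.012).round(3))
# stand plate in top: white
H,S,V=[t.hsv[...,i].astype(int) for i in range(3)]
w=(S<40)&(V>170); w[:200]=0; w=big(w); r=cv2.minAreaRect(np.argwhere(w)[:,::-1].astype(np.float32)); b=cv2.boxPoints(r)
print("plate box px",b.round(1)); P=np.array([t.plane(q,.014) for q in b]);print(P.round(4))
print("sides",np.linalg.norm(np.diff(P,axis=0),axis=1))
a=cv2.resize(t.bgr[255:350,330:500],None,fx=4.5,fy=4.5,interpolation=cv2.INTER_CUBIC)
b=cv2.resize(s.bgr[225:355,175:275],None,fx=4,fy=4,interpolation=cv2.INTER_CUBIC)
cv2.imwrite("pics/c_top.png",a);cv2.imwrite("pics/c_scene.png",b)
d=cv2.resize(t.bgr[250:330,180:300],None,fx=4,fy=4,interpolation=cv2.INTER_CUBIC)
e=cv2.resize(s.bgr[30:220,285:385],None,fx=3,fy=3,interpolation=cv2.INTER_CUBIC)
K=np.zeros((570,790,3),np.uint8);K[:320,:480]=d;K[:570,485:785]=e;cv2.imwrite("pics/c_stand.png",K)
E
```

```text
top yellow (452.90419161676647, 288.294743845642) (440, 275, 26, 28) [ 0.534  -0.3494  0.012 ] [ 0.535 -0.322  0.012] [ 0.533 -0.378  0.012]
scene yellow (215.34857142857143, 335.96761904761905) (201, 323, 29, 26) [ 0.5397 -0.3495  0.012 ] [ 0.514 -0.364  0.012] [ 0.566 -0.334  0.012]
plate box px [[ 91.5 312.8]
 [273.5 261.3]
 [284.9 301.6]
 [102.9 353.1]]
[[0.4997 0.4339 0.014 ]
 [0.6017 0.0383 0.014 ]
 [0.514  0.0149 0.014 ]
 [0.4133 0.4079 0.014 ]]
sides [0.4085177  0.09070864 0.40572467]
```

View pics/c_top.png

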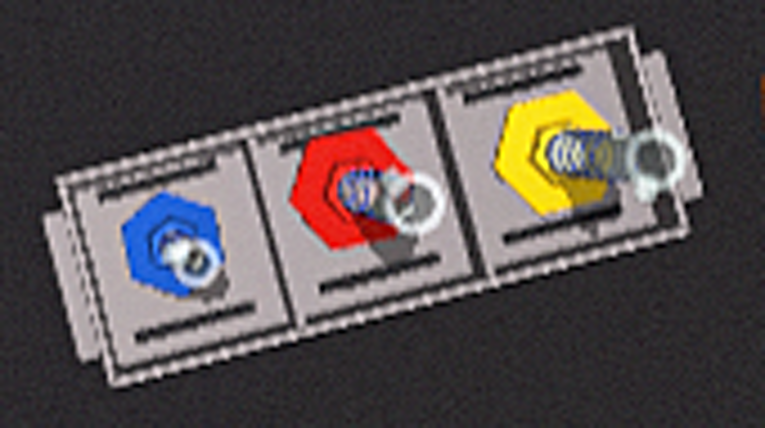

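View pics/c_stand.png

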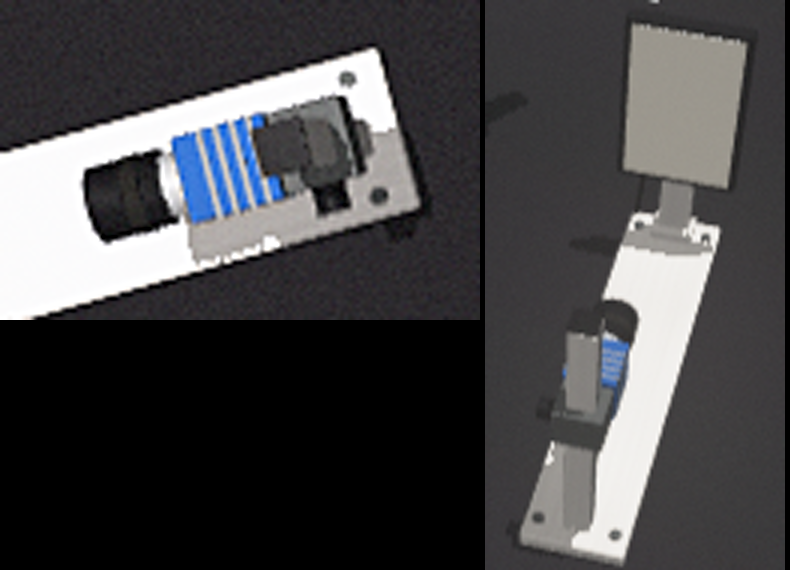

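View pics/c_scene.png

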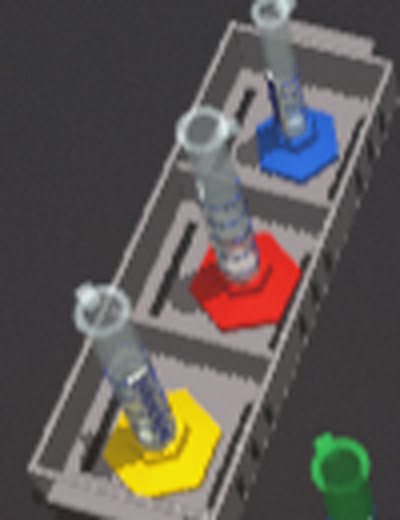

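The crops confirm the yellow foot in the carrier's -y end bay, with its bay centre near (0.536,-0.350). In the top crop its rim is at (657,155) and the spout at (640,195), so the scale faces roughly +x. The stand axis runs from (0.558,0.027) to (0.457,0.421), a yaw of about 104.5°. Next I'll work out the cylinder yaw and check what the wrist view shows of the lens.

Run:
```python
from h import *
t=C("top");s=C("scene");w=C("wrist","pics/w1.png")
tr=(330+657/4.5,255+155/4.5);ts=(330+640/4.5,255+195/4.5)
sr=(175+103/4,225+310/4);ss=(175+80/4,225+293/4)
P,g=tri(t,tr,s,sr);print("rim",P.round(4),g)
for c,a,b in((t,tr,ts),(s,sr,ss)):
    A,B=c.plane(a,.174),c.plane(b,.172); d=B-A;print(c.n,A.round(4),"spout",d.round(4),"scale yaw",np.degrees(np.arctan2(-d[1],-d[0])))
u=np.array([-.2495,.9685,0])
for z in(.14,.17,.2): print(w.proj([.524,.157,z]), s.proj([.524,.157,z]),t.proj([.524,.157,z]))
print("o",w.o,"axis",w.R[2])
# blue body pixels and barrel dark mask in top along stand axis at -120
for c in(t,s):
    H,S,V=[c.hsv[...,i].astype(int) for i in range(3)]
    m=(H>95)&(H<125)&(S>120)&(V>80)
    if c is t: m[:,:180]=0;m[:,300:]=0;m[:250]=0
    else: m[:120]=0;m[180:]=0;m[:,:300]=0;m[:,350:]=0
    q=np.argwhere(m)[:,::-1]; print(c.n,q.min(0),q.max(0),len(q))
```

```text
rim [ 0.5373 -0.3498  0.1759] 0.004984577469853651
top [ 0.5352 -0.3519  0.174 ] spout [-0.0162  0.0071 -0.002 ] scale yaw -23.850363184369524
scene [ 0.5387 -0.348   0.174 ] spout [-0.0149  0.0022 -0.002 ] scale yaw -8.292964079904337
[182.19859103 529.06313037] [326.33144567 136.70918968] [204.38487235 301.21472199]
[177.07530637 546.64630623] [326.86341012 127.42118085] [200.23678715 301.97556104]
[171.83509306 564.9669983 ] [327.42096981 117.68628327] [195.80705209 302.78806011]
o [0.1655245  0.53038522 0.37420477] axis [ 0.26190932 -0.12250041 -0.95728635]
top [223 279] [250 305] 314
scene [311 144] [332 158] 52
```

View pics/w1.png

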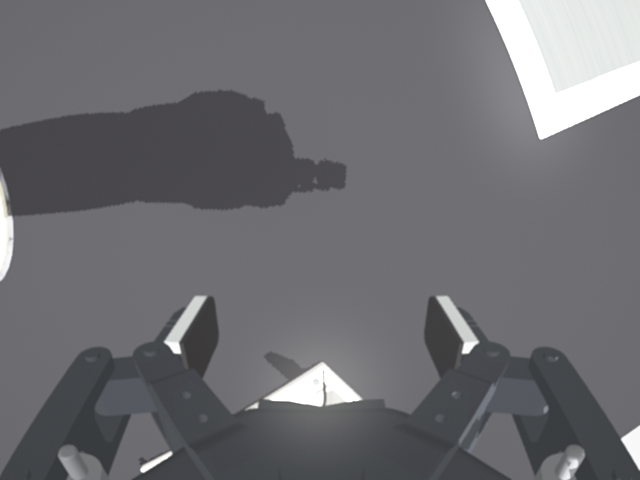

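The wrist view does not show the lens yet. It shows the fingers at (190,330) and (450,330) and the panel's top edge at (320,380). I'll build a planner that gives the shift to each target in tool axes.

```bash
cat >> h.py <<'E'
def Rt(o): return Ro.from_euler("xyz",o["tcp_rot"],degrees=True).as_matrix()
def plan(xyz,up=None,o=None,R=None,p=None):
    "shift in tool axes (mm) and turn (deg) to TCP xyz with camera-up (tool -z or +z) yaw"
    o=o or status.get_obs(); R=Rt(o) if R is None else R; p=o["ee_pos"] if p is None else p
    sh=R.T@(np.array(xyz)-p)*1000
    return sh.round(1)
def yaws(o=None):
    o=o or status.get_obs(); R=Rt(o); return [np.degrees(np.arctan2(R[1,i],R[0,i])).round(1) for i in(1,2)]
E
python3 - <<'E'
from h import *
o=status.get_obs();print(Rt(o).round(3),yaws(o))
c=C("wrist"); print("cam in tool",(Rt(o).T@(c.o-o["ee_pos"])).round(4),"\n",(c.R@Rt(o)).round(3))
print(plan([.50,.33,.35]))
E
```

```text
[[-0.     0.424  0.906]
 [-0.     0.906 -0.424]
 [-1.    -0.     0.   ]] [np.float64(64.9), np.float64(-25.1)]
cam in tool [-0.1431  0.0005 -0.0749] 
 [[-0.     1.     0.   ]
 [-0.289 -0.     0.957]
 [ 0.957  0.     0.289]]
[-118.8  -39.1  312.9]
```

```bash
python3 -m jog '-60 0 0 0; -119 0 0 -5; -119 -5 55 -15; -119 -15 115 -25; -119 -25 175 -35; -119 -32 235 -45; -119 -39 290 -45; -119 -39 313 -45' 1
python3 - <<'E'
from h import *
o=status.get_obs();print(o["q"].round(1),o["ee_pos"],yaws(o))
c=C("wrist","pics/w2.png"); print([c.proj([.524,.157,z]).round(0) for z in(.14,.17,.2)])
E
```

```text
time: 1.45
ee_pos: [0.5025, 0.3279, 0.3497]
tcp_rot: [-136.8, 90.0, -117.0]
wrist_force: [-0.9, 0.4, -0.5]
opening: 0.0853
[ 33.1  17.8  38.8 111.   -0.   13.4] [0.50254858 0.32789368 0.34971608] [np.float64(109.8), np.float64(19.8)]
[array([155., 169.]), array([142., 173.]), array([127., 178.])]
```

View pics/w2.png

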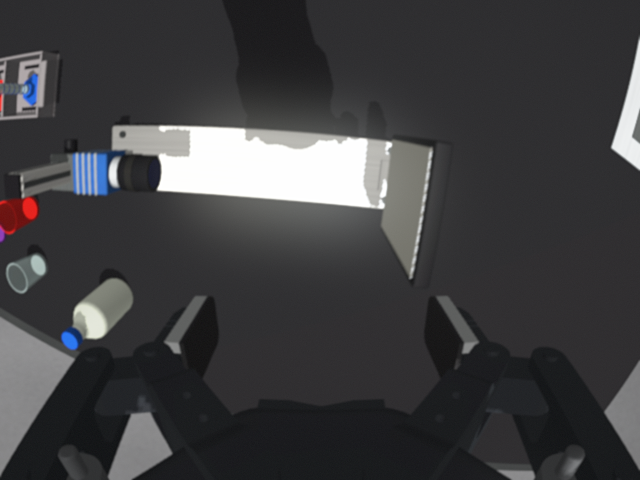

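The wrist view shows the camera barrel front at about (150,173), the panel's white face at (405,205) and the plate between them. I'll take a second view from further back and compare crops of both.

```bash
python3 -c "
from h import *
print(plan([.50,.20,.38]))"
```

```text
[ -30.7 -118.8  -46.6]
```

```bash
python3 -m jog '-10 -30 -10 0; -20 -60 -20 0; -30 -85 -31 0; -30 -85 -31 0; -30 -85 -31 0; -30 -85 -31 0; -30 -85 -31 0; -30 -85 -31 0'
python3 - <<'E'
from h import *
c=C("wrist","pics/w3.png"); np.savez("w3.npz",rt=np.c_[c.R,c.t]); p=c.proj([.524,.157,.17]);print(p,status.get_obs()["ee_pos"])
a=cv2.imread("pics/w2.png")[120:220,60:190]; x,y=p.astype(int);print(x-65,y-50)
b=c.bgr[max(y-50,0):y+50,x-65:x+65]
K=np.vstack([cv2.resize(v,(650,int(v.shape[0]*5)),interpolation=cv2.INTER_CUBIC)[:480] for v in(a,b)])
K=np.hstack([cv2.resize(a,(390,300),interpolation=cv2.INTER_CUBIC),cv2.resize(b,(390,300),interpolation=cv2.INTER_CUBIC)]);cv2.imwrite("pics/lens.png",K)
E
```

```text
time: 2.5
ee_pos: [0.4999, 0.24, 0.38]
tcp_rot: [-174.2, 90.0, -154.3]
wrist_force: [0.7, 0.5, 0.2]
opening: 0.0853
[232.04205827 197.63103906] [0.49988828 0.23990531 0.38007031]
167 147
```

View pics/lens.png

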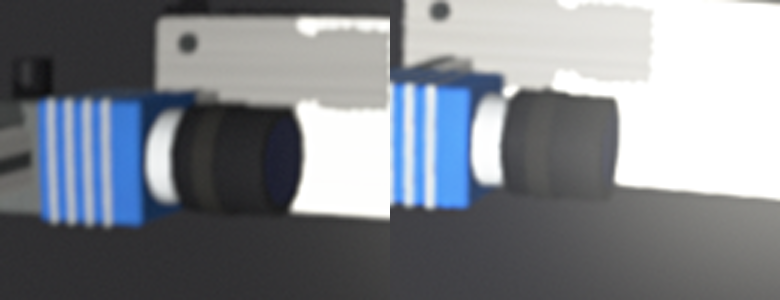

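The left crop shows the front glass at about (282,160), and the right crop at about (219,145) after removing the 390 px offset. The blue top face's front edge is visible in both, so I'll triangulate both features.

```bash
cat > m.py <<'E'
from h import *
def old(R,t,f,c):
    k=C.__new__(C);k.n="wrist";k.R=R;k.t=t;k.o=-R.T@t;k.f=f;k.c=c;return k
c=C("wrist")
rt=np.load("w3.npz")["rt"];b=old(rt[:,:3],rt[:,3],c.f,c.c)
# view-2 pose rebuilt from the logged TCP pose with the camera-in-tool transform of now
o=status.get_obs();T=Rt(o);Rc=c.R@T;oc=T.T@(c.o-o["ee_pos"])
y=np.radians(109.8);T2=np.array([[0,np.cos(y),np.sin(y)],[0,np.sin(y),-np.cos(y)],[-1,0,0]])
R2=Rc@T2.T;a=old(R2,-R2@(np.array([.50254858,.32789368,.34971608])+T2@oc),c.f,c.c)
for n,p,q in(("glass",(282,160),(219,145)),("top front near",(142,224),(80,207)),("top front far",(142,100),(80,85)),):
    P,g=tri(a,(60+p[0]/3,120+p[1]/3),b,(167+q[0]/3,147+q[1]/3));print(n,P.round(4),"gap",round(g,4))
E
python3 m.py; python3 -c "
from h import *
print(plan([.47,-.26,.40]),plan([.47,-.30,.38]))"
```

```text
glass [0.5261 0.1605 0.1463] gap 0.0019
top front near [0.5565 0.1235 0.1689] gap 0.0013
top front far [0.5177 0.1106 0.163 ] gap 0.0016
[ -19.8 -459.7 -198.5] [ 2.000e-01 -4.973e+02 -2.121e+02]
```

```bash
python3 -m jog '0 -50 -21 0; 0 -105 -45 0; 0 -160 -68 0; 0 -215 -92 0; 0 -270 -115 0; 0 -325 -139 0; 0 -380 -162 0; 0 -430 -183 0' 
python3 -m jog '10 -25 -10 0; 25 -45 -18 0; 45 -65 -27 0; 45 -65 -27 0; 45 -65 -27 0; 45 -65 -27 0; 45 -65 -27 0; 45 -65 -27 0'
python3 - <<'E'
from h import *
o=status.get_obs();print(o["ee_pos"],yaws(o),o["q"].round(0))
c=C("wrist","pics/w4.png"); p=c.proj([.537,-.35,.174]);q=c.proj([.537,-.35,.012]);print(p,q)
x0,y0=(np.minimum(p,q)-60).astype(int).clip(0);x1,y1=(np.maximum(p,q)+60).astype(int);print(x0,y0,x1,y1)
v=c.bgr[y0:y1,x0:x1];cv2.imwrite("pics/w4c.png",cv2.resize(v,None,fx=3,fy=3,interpolation=cv2.INTER_CUBIC)[:600,:800])
E
```

```text
time: 3.6
ee_pos: [0.4739, -0.2291, 0.3804]
tcp_rot: [-46.1, 90.0, -26.2]
wrist_force: [1.0, 0.5, -0.1]
opening: 0.0856
time: 4.6
ee_pos: [0.4713, -0.297, 0.3356]
tcp_rot: [-48.6, 90.0, -28.7]
wrist_force: [0.0, 0.6, -0.2]
opening: 0.0855
[ 0.47126124 -0.29701956  0.33562378] [np.float64(109.9), np.float64(19.9)] [-32.  10.  28. 108.   0. -52.]
[238.68164313 262.24104554] [264.67802628 217.55507192]
178 157 324 322
```

View pics/w4c.png

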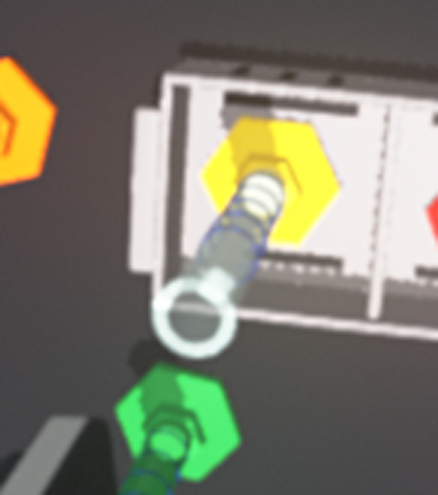

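The rim centre is at (242,262), the spout at (250,250) and the yellow foot at (268,217). This fits the cylinder axis with a scale yaw near -12°. I'll compute the axis and hover over it.

Run:
```python
from h import *
c=C("wrist")
print("rim",c.plane((242.3,262.3),.174).round(4))
H,S,V=[c.hsv[...,i].astype(int) for i in range(3)]
y=big((H>22)&(H<34)&(S>120)&(V>100)); hull=cv2.convexHull(np.argwhere(y)[:,::-1].astype(np.int32)); m=cv2.moments(hull);p=(m['m10']/m['m00'],m['m01']/m['m00'])
print("foot",p,[c.plane(p,z).round(4) for z in(.009,.014)])
A,B=c.plane((242.3,262.3),.174),c.plane((178+215/3,157+280/3),.172);d=A-B;print("scale yaw",np.degrees(np.arctan2(d[1],d[0])),np.linalg.norm(d))
print(plan([.537,-.350,.21]))
```

```text
rim [ 0.5358 -0.3469  0.174 ]
foot (268.22605514177445, 215.96053835097345) [array([ 0.5341, -0.3464,  0.009 ]), array([ 0.5327, -0.3462,  0.014 ])]
scale yaw -13.577230059589924 0.012925616932568947
[125.4 -72.1  43.8]
```

```bash
python3 -m jog '20 -25 15 0; 50 -50 30 0; 90 -70 43 0; 125 -70 43 0; 125 -70 43 0; 125 -70 43 0; 125 -70 43 0; 125 -70 43 0'
python3 - <<'E'
from h import *
o=status.get_obs();print(o["ee_pos"],yaws(o))
c=C("wrist"); p=c.proj([.536,-.348,.174]);print(p)
x,y=p.astype(int)
v=c.bgr[y-90:y+60,x-110:x+110];print(x-110,y-90);cv2.imwrite("pics/w5c.png",cv2.resize(v,None,fx=3.5,fy=3.5,interpolation=cv2.INTER_CUBIC)[:600,:800])
np.save("w5.npy",c.bgr)
E
```

```text
time: 5.7
ee_pos: [0.5357, -0.3487, 0.2118]
tcp_rot: [-53.2, 89.9, -33.3]
wrist_force: [-0.5, 0.2, -0.3]
opening: 0.0854
[ 0.53570738 -0.34865785  0.21182713] [np.float64(109.9), np.float64(19.9)]
[319.58580416 270.9476271 ]
209 180
```

View pics/w5c.png

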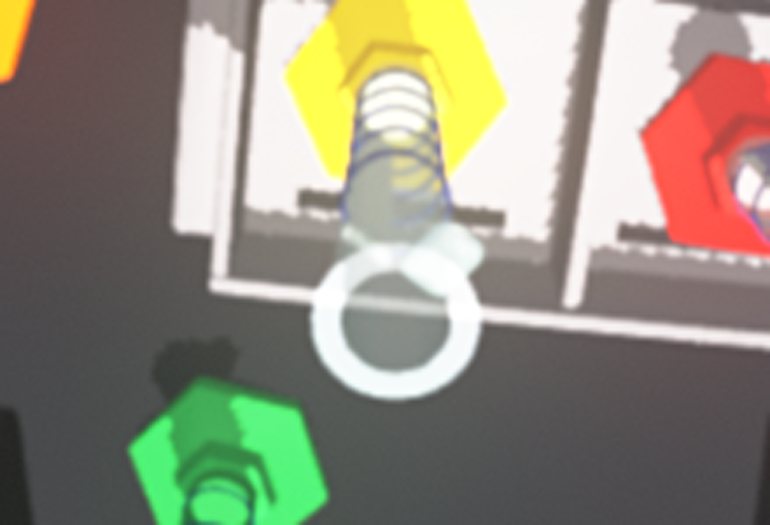

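The enlarged view shows the rim centre at (396,320) and the spout at (448,258). The greyish back of the stripe lies left of the axis, between x 345 and 390. Together they put the scale yaw near -18°. Lateral error is only about 1.5 mm, so I'll descend and grip.

```bash
python3 -m jog '10 1.5 0 0; 25 1.5 0 0; 40 1.5 0 0; 55 1.5 0 0; 68 1.5 0 0; 78 1.5 0 0; 84 1.5 0 0; 86 1.5 0 0' 1
python3 -m jog '0 0 0 0; 0 0 0 0; 0 0 0 0; 0 0 0 0; 0 0 0 0; 0 0 0 0; 0 0 0 0; 0 0 0 0' 0 35
python3 -m jog '-3 0 0 0; -8 0 0 0; -20 0 0 0; -40 0 0 0; -70 0 0 0; -110 0 0 0; -150 0 0 0; -180 0 0 0'
python3 -m jog '-15 0 0 0; -20 0 0 0; -20 0 0 0; -20 0 0 0; -20 0 0 0; -20 0 0 0; -20 0 0 0; -20 0 0 0'
python3 - <<'E'
from h import *
o=status.get_obs();print(o["q"].round(1),yaws(o),o["wrist_force"]);p=np.array([.4,.20,.335])
print("via",plan([.38,.0,.325]),"via2",plan([.36,.24,.325]),"final",plan([.4945,.274,.1955]))
E
```

```text
time: 6.75
ee_pos: [0.5349, -0.3471, 0.1241]
tcp_rot: [115.1, 90.0, 135.0]
wrist_force: [-0.0, -0.1, 0.2]
opening: 0.0852
time: 7.75
ee_pos: [0.5349, -0.3471, 0.1245]
tcp_rot: [-58.3, 90.0, -38.4]
wrist_force: [0.1, 0.1, 2.1]
opening: 0.0199
time: 8.75
ee_pos: [0.5348, -0.347, 0.3072]
tcp_rot: [-52.7, 89.9, -32.8]
wrist_force: [0.1, -0.2, -1.1]
opening: 0.0201
time: 9.75
ee_pos: [0.5348, -0.3471, 0.3243]
tcp_rot: [-103.8, 90.0, -83.8]
wrist_force: [0.5, -0.2, -0.5]
opening: 0.0204
[-33.   22.3  41.6 109.2  -0.  -52.9] [np.float64(109.9), np.float64(19.9)] [ 0.47439688 -0.22598269 -0.53097867]
via [ -0.7 379.1 -27.4] via2 [ -0.7 611.5  35.6] final [128.8 597.7 173.6]
```

The cylinder is held (opening 20 mm) and lifted. Next I carry it along the robot side of the stand, turning +57°.

```bash
python3 -m jog '0 15 0 1; 0 45 2 3; 0 85 5 8; 0 125 7 13; 0 165 10 18; 0 205 12 23; 0 245 14 27; 0 285 16 30'
python3 - <<'E'
from h import *
o=status.get_obs();print(yaws(o),"via2",plan([.36,.24,.325]))
E
```

```text
time: 10.75
ee_pos: [0.4522, -0.0725, 0.3244]
tcp_rot: [6.7, 90.0, -3.5]
wrist_force: [0.1, 0.2, -1.1]
opening: 0.0202
[np.float64(79.8), np.float64(-10.2)] via2 [  -0.6  291.2 -146.2]
```

```bash
python3 -m jog '0 40 -20 4; 0 80 -40 9; 0 120 -60 14; 0 160 -80 19; 0 200 -100 23; 0 240 -120 26; 0 275 -138 27.5; 0 290 -146 27.5'
python3 -m jog '0 0 0 0; 0 0 0 0; 0 0 0 0; 0 0 0 0; 0 0 0 0; 0 0 0 0; 0 0 0 0; 0 0 0 0'
python3 - <<'E'
from h import *
o=status.get_obs();print(yaws(o),o["ee_pos"],"at height",plan([.36,.24,.195]),"final",plan([.4945,.274,.195]))
E
```

```text
time: 11.75
ee_pos: [0.3591, 0.2391, 0.3243]
tcp_rot: [109.8, 90.0, 72.3]
wrist_force: [-1.2, -0.9, -0.4]
opening: 0.0198
time: 12.75
ee_pos: [0.3598, 0.2375, 0.3243]
tcp_rot: [-176.1, 90.0, 146.3]
wrist_force: [-0.8, 0.5, -0.9]
opening: 0.0198
[np.float64(52.4), np.float64(-37.6)] [0.35983542 0.23745279 0.32427619] at height [129.3   2.1  -1.4] final [129.3 111.1  84.4]
```

```bash
python3 -m jog '10 0 0 0; 25 0 0 0; 45 0 0 0; 65 0 0 0; 85 0 0 0; 105 0 0 0; 122 0 0 0; 129 1 0 0'
python3 -m jog '0 10 8 0; 0 25 19 0; 0 42 33 0; 0 60 47 0; 0 78 61 0; 0 95 74 0; 0 107 83 0; 0 110 85 0'
python3 -m jog '0 0 0 0; 0 0 0 0; 0 0 0 0; 0 0 0 0; 0 0 0 0; 0 0 0 0; 0 0 0 0; 0 0 0 0'
python3 - <<'E'
from h import *
o=status.get_obs();print(yaws(o),o["ee_pos"],o["wrist_force"])
s=C("scene");t=C("top");w=C("wrist","pics/w6.png")
p=s.proj([.4945,.274,.1455]);print("mid px scene",p,"bottom",s.proj([.4945,.274,.0735]),"top cam",t.proj([.4945,.274,.1455]))
x,y=p.astype(int);a=s.bgr[y-60:y+90,x-50:x+50];print("scene crop off",x-50,y-60)
x,y=t.proj([.4945,.274,.1455]).astype(int);b=t.bgr[y-50:y+50,x-45:x+125];print("top off",x-45,y-50)
K=np.zeros((600,800,3),np.uint8);K[:600,:400]=cv2.resize(a,(400,600),interpolation=cv2.INTER_CUBIC);K[:235,400:800]=cv2.resize(b,(400,235),interpolation=cv2.INTER_CUBIC)
K[245:545,400:800]=cv2.resize(w.bgr,(400,300));cv2.imwrite("pics/end.png",K)
for c in(s,t):
    H,S,V=[c.hsv[...,i].astype(int) for i in range(3)]
    y=(H>22)&(H<34)&(S>120)&(V>80);y[:, (slice(400,640) if c is t else slice(0,280))]=0
    y=big(y);hull=cv2.convexHull(np.argwhere(y)[:,::-1].astype(np.int32));m=cv2.moments(hull);q=(m['m10']/m['m00'],m['m01']/m['m00']);print(c.n,"foot",q,m['m00'],c.plane(q,.08).round(4))
    if c is s:q0=q
print(tri(s,q0,t,q))
E
```

```text
time: 13.75
ee_pos: [0.3601, 0.238, 0.1941]
tcp_rot: [-107.8, 89.9, -145.4]
wrist_force: [-0.3, -0.1, -0.5]
opening: 0.0202
time: 14.75
ee_pos: [0.4963, 0.2738, 0.1952]
tcp_rot: [54.2, 90.0, 16.6]
wrist_force: [-0.1, 0.5, -0.7]
opening: 0.0201
time: 15.75
ee_pos: [0.4949, 0.2735, 0.1952]
tcp_rot: [-117.3, 90.0, -154.9]
wrist_force: [-0.1, -0.9, -0.2]
opening: 0.0202
[np.float64(52.4), np.float64(-37.6)] [0.49490087 0.27353936 0.19524552] [-0.06941615 -0.86712952 -0.23579816]
mid px scene [338.09756513 101.82206824] bottom [336.38852014 123.19122999] top cam [142.04805421 318.47132825]
scene crop off 288 41
top off 97 268
scene foot (336.9078156312625, 122.56713426853707) 249.5 [0.4975 0.2705 0.08  ]
top foot (157.42822822822822, 316.0003003003003) 555.0 [0.494  0.2678 0.08  ]
(array([0.49583185, 0.26892081, 0.08020203]), np.float64(0.0042807128852847725))
```

View pics/end.png

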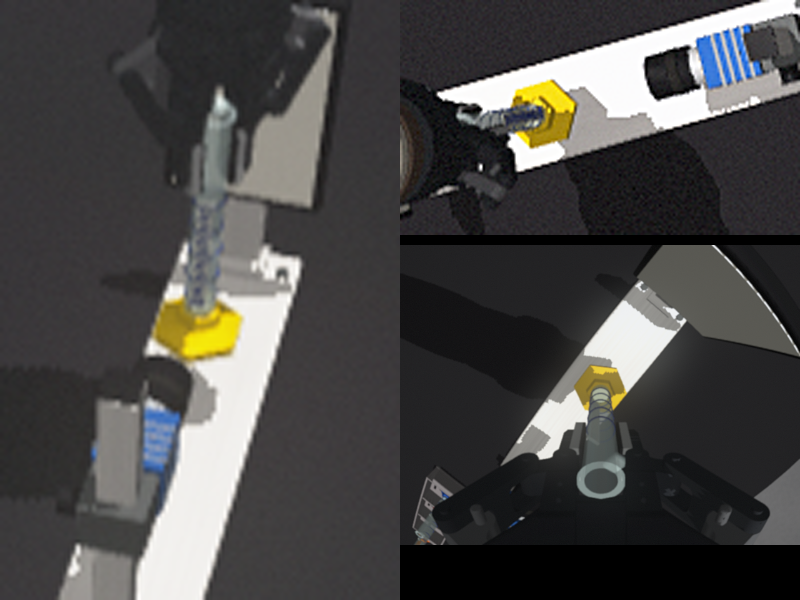

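The end view shows the held cylinder upright between the lens and the panel. The foot triangulates to (0.496,0.269,0.080), within about 5 mm of the plan. The scale yaw still needs checking, so I'll take profiles across the tube in both fixed cameras and view one last composite crop.

Run:
```python
from h import *
s=C("scene");t=C("top");w=C("wrist")
A=np.array([.4945,.2725,0])
for c in(s,t,w):
    # foot shift to re-centre profile is left to the profile edges
    v=c.o-A;d=np.degrees(np.arctan2(v[1],v[0]));n=np.array([-np.sin(np.radians(d)),np.cos(np.radians(d)),0])
    offs=np.arange(-18,18.1,1.5);P=[]
    for z in np.arange(.0735+.034,.0735+.112,.004):
        uv=np.array([c.proj(A+[0,0,z]+n*k/1000) for k in offs],np.float32)[None]
        P.append(cv2.remap(c.im,uv[...,0],uv[...,1],cv2.INTER_LINEAR)[0].astype(float))
    P=np.mean(P,0);print(c.n,"view yaw",d.round(1));print(np.c_[offs,P].round(0).astype(int)[:, :].T)
def crop(c,p,hx,hy,W,H): 
    x,y=np.array(p).astype(int);print(c.n,x-hx,y-hy);return cv2.resize(c.bgr[y-hy:y+hy,x-hx:x+hx],(W,H),interpolation=cv2.INTER_CUBIC)
K=np.zeros((600,800,3),np.uint8)
K[:600,:300]=crop(s,s.proj(A+[0,0,.165]),20,40,300,600)
K[:240,310:800]=crop(t,t.proj(A+[0,0,.150]),42,20,490,235)[:240] if 0 else cv2.resize(crop(t,t.proj(A+[0,0,.150]),42,20,490,240),(490,240))
K[250:600,310:800]=crop(w,(321,335),91,65,490,350)
cv2.imwrite("pics/yaw.png",K)
```

```text
scene view yaw -65.6
[[-18 -16 -15 -14 -12 -10  -9  -8  -6  -4  -3  -2   0   2   3   4   6   8
    9  10  12  14  15  16  18]
 [ 84  90  98 110 122 129 120 101 101 111 111 102  97  98 105 114 115 112
  108 107 115 128 139 141 141]
 [ 81  87  96 107 119 126 119 104 106 115 113 104  99 100 107 116 118 117
  115 113 118 128 136 138 138]
 [ 82  87  95 106 118 124 120 108 108 115 114 109 106 107 111 116 118 118
  117 119 125 129 133 134 134]]
top view yaw -79.3
[[-18 -16 -15 -14 -12 -10  -9  -8  -6  -4  -3  -2   0   2   3   4   6   8
    9  10  12  14  15  16  18]
 [163 151 140 132 113  78  71  79  83  70  58  65  70  70  79  92  92  87
  128 202 222 228 226 232 243]
 [156 142 129 121 102  76  73  81  84  70  59  68  74  74  81  95  96  92
  127 192 211 217 216 223 234]
 [109  91  73  66  68  68  73  77  80  72  66  80  89  87  89  96  97 104
  128 166 169 173 176 182 191]]
wrist view yaw 141.4
[[-18 -16 -15 -14 -12 -10  -9  -8  -6  -4  -3  -2   0   2   3   4   6   8
    9  10  12  14  15  16  18]
 [109 119 122 130 108  78  90 101 106 110 112 114 108 104 102 102  98  86
   98 182 181 178 178 182 195]
 [ 99 107 109 114  97  80  93 105 110 114 115 118 113 109 107 106 102  90
   97 168 166 167 169 175 190]
 [ 53  53  46  44  63  80  86  95 101 103 104 107 105 102 101 101  99  90
   97 118 113 124 138 152 171]]
scene 318 55
top 99 298
wrist 230 270
```

View pics/yaw.png

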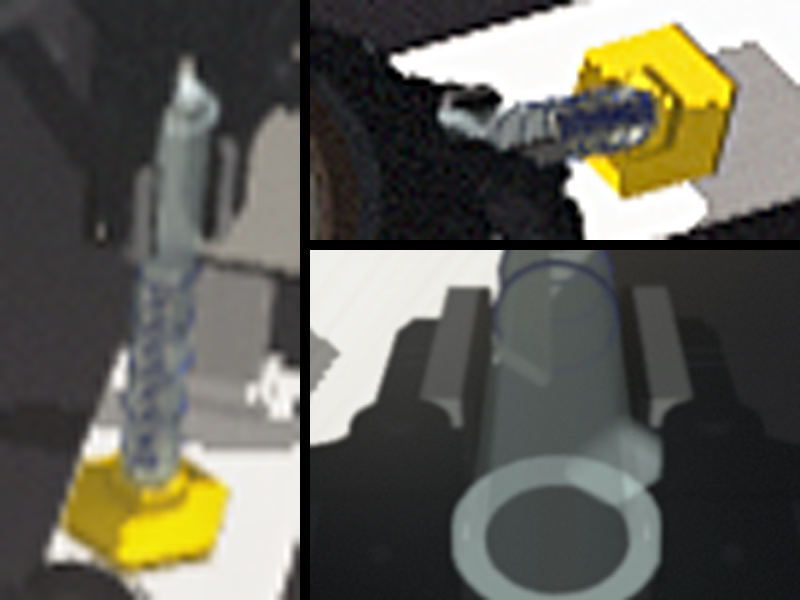

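Run:
```python
from h import *
s=C("scene");A=np.array([.4945,.2725,.2435])
for th in(95,105,115,125):
    r=np.radians(th);print(th,((s.proj(A+.016*np.array([np.cos(r),np.sin(r),0]))-s.proj(A))*7.5).round(1),s.proj(A))
print("tube axis dx over 100mm",(s.proj(A)-s.proj(A-[0,0,.1]))*7.5)
```

```text
95 [ 19.3 -29.6] [340.43876755  69.22806591]
105 [ 10.8 -31.6] [340.43876755  69.22806591]
115 [  2.  -32.6] [340.43876755  69.22806591]
125 [ -6.8 -32.6] [340.43876755  69.22806591]
tube axis dx over 100mm [  19.99096199 -251.76460884]
```

In the last composite the spout and the stripe put the scale yaw between about -62° and -77°, with the best agreement near -70°. The lens needs -75.5°, so a +5° turn centres that spread. After that I'll settle, check and hand in.

```bash
python3 -m jog '0 0 0 1; 0 0 0 2.5; 0 0 0 4; 0 0 0 5; 0 0 0 5; 0 0 0 5; 0 0 0 5; 0 0 0 5'
python3 -m jog '0 0 0 0; 0 0 0 0; 0 0 0 0; 0 0 0 0; 0 0 0 0; 0 0 0 0; 0 0 0 0; 0 0 0 0'
python3 - <<'E'
from h import *
s=C("scene");t=C("top");Q=[]
for c in(s,t):
    H,S,V=[c.hsv[...,i].astype(int) for i in range(3)]
    y=(H>22)&(H<34)&(S>120)&(V>80);y[:, (slice(400,640) if c is t else slice(0,280))]=0
    hull=cv2.convexHull(np.argwhere(big(y))[:,::-1].astype(np.int32));m=cv2.moments(hull);Q.append((m['m10']/m['m00'],m['m01']/m['m00']))
P,g=tri(s,Q[0],t,Q[1]);o=status.get_obs();print("foot",P.round(4),g.round(4),o["ee_pos"],yaws(o),o["opening"],np.abs(o["qd"]).max())
L=np.array([.525,.158,.1455]);u=np.array([-.2495,.9685,0])
for n,q in(("tcp",np.r_[o["ee_pos"][:2],o["ee_pos"][2]-.1243+.004+.072]),("foot",P+[0,0,.0638])):
    d=q-L;print(n,"lens frame",(d@u).round(4),(d@[-u[1],u[0],0]).round(4),d[2].round(4))
bot.job_done()
E
```

```text
time: 17.1
ee_pos: [0.4949, 0.2736, 0.1953]
tcp_rot: [89.6, 90.0, 47.0]
wrist_force: [0.6, -0.2, -1.1]
opening: 0.0202
time: 18.1
ee_pos: [0.4949, 0.2736, 0.1953]
tcp_rot: [-126.7, 90.0, -169.2]
wrist_force: [0.2, -0.0, 0.0]
opening: 0.0203
foot [0.4953 0.2701 0.0784] 0.0038 [0.49490911 0.27355434 0.19529528] [np.float64(47.4), np.float64(-42.6)] 0.020075736637434546 0.08836407793468318
tcp lens frame 0.1194 0.0003 0.0015
foot lens frame 0.116 0.0008 -0.0033
the job is handed in; nothing more can be done
```

I took the yellow-footed cylinder out of the carrier's end bay and carried it past the robot side of the stand. I handed it in at about 18 s, held upright between the lens and the panel.

- **Position:** The middle of the scale comes out at x 0.119, y 0.000, z +0.002 m in the lens frame from the arm pose. Triangulating the foot gives 0.116, 0.001, -0.003 m. Both are inside the limits.
- **Grip and tilt:** The opening held at 20 mm and the joints were at rest. Tilt looked to be about 1.5°.
- **Scale yaw (least certain):** Before the last correction, estimates from the spout and stripe ran from -60° to -77°, against the -75.5° needed. They did not agree well. I turned a further 5° to centre that spread and did not measure the yaw again. I expect it within about 8°; the limit is 14°. The lowest estimate (-60°) would leave about 10°.

I saw no sign of contact with the camera, the panel or the other items. The wrist force never read above about 2 N, but I did not check their positions again at the end.

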